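# Press a T-block home with the bench lever press

### The job

Lay the T-shaped aluminium block flat in the T-shaped nest under the ram of the blue bench press and let go of it; then pull the press's sprung lever down until it stops hard, with the block driven fully home by the ram, and ease the lever back to its upper rest under control, never letting it fly. Leave the other things on the bench where they are.

Things in the scene. Friction and masses are not known exactly. Their poses are not given: they have to be found in the camera images.
- press: Blue bench press, fixed; place and turn vary. Origin on the bench under the ram's axis; x from its open front (robot's side) to its column, y to its left, z up. Foot 230 x 130 x 30 mm high, x -90..140. A hand held upright over the nest hits the overhanging head: lean it 28 to 40 degrees, wrist towards the front.
- head (a point): Middle of the lower front edge of the press's head (press x = -30, z = 165 mm). The head is 44 mm wide (y +-22), runs back to the column (x 60..110), top at z = 270. The ram hangs from it at press x = y = 0, 28 mm round foot, lower face at z = 112 mm with the lever at rest; it comes down 40 mm per radian of lever.
- nest (a point): Middle of the crossbar of the T pocket in the steel nest, at rim height, 50 mm above the bench, below the ram; axes as the press. Pocket: the block's outline plus 1.5 mm all round; outer walls x -75.5..31.5, y +-43.5 mm. Its floor, a stiff ejector pad, starts 6 to 8 mm below the rim, goes down to 14 mm against some 36 N and stays where it is pushed.
- lever: Lever, a 12 mm rod at press y = -42 mm, hinged about the press's y at x = 0, z = 190 mm (its origin). At its upper stop it rises 70 degrees above level towards the front; it turns forward and down, at most 1.2 rad. A spring returns it (3 to 6 N at the handle), pressing adds about 9 N. The ram meets the block near 0.9 rad and bottoms it near 1.05.
- handle (a point): Middle of the lever's handle, a black round cross bar 18 mm across and 70 mm long along the press's y, 155 mm from the hinge axis; it stands out to the right of the rod, from 12 to 82 mm beside it (this point at press y = -89 mm). At rest at press x = -53, z = 336 mm.
- tee: T-shaped block of bare aluminium, about 0.22 kg, 34 mm high, lying flat on the bench. Origin on its underside at the middle of the crossbar; crossbar x +-18, y +-30 mm; stem 26 mm wide (y +-13) from x = -18 to x = -62. z up. In the nest its axes agree with those of the press (stem towards the front).
- ell: L-shaped block of the same aluminium, 34 mm high: crossbar x +-15, y +-30 mm, leg x -15 to -59, y +4 to +30. Origin on the underside. Does not fit the nest; leave it alone.
- bar: Straight aluminium block, x -62 to +18, y +-15 mm, 34 mm high, origin on the underside. Leave it alone.
- screwdriver: Screwdriver lying on the bench; leave it alone.
- wrench: Wrench lying on the bench near the robot; leave it alone.
- carton: Cardboard carton 90 x 60 x 50 mm; leave it alone.
- jar: Clear jar with a steel cap, 68 mm across, 85 mm high; leave it alone.
- tape: Yellow roll of tape lying flat, 90 mm across, 25 mm high; leave it alone.
Not all that is in view belongs to the job. Leave any black, pink or turquoise look-alike of the tee alone.

How it is judged:
By the outcome, as a careful person would: the job done as asked, in the order asked, and still so for the second after the job is handed in, with the robot touching nothing.
It also fails if it takes over 72 s, if anything falls off the work surface, if the arm or the gripper's body presses on something with over 40 N, if the wrist force passes 120 N, or if a joint passes its speed limit or range.

### The arm

A 6-joint arm with a two-finger parallel gripper is mounted at the origin on the work surface. World frame = base frame: x ahead of the robot, y to its left, z up, the work surface at z = 0. Lengths are in m, angles in rad, forces in N, time in s.
With the tool pointing down it reaches from about 0.275 to 0.725 m from the base axis. Payload 15.9 kg.
Tool frame: the origin (TCP) lies at the very end of the fingers, on their centre line; the grasp point (between the pads) lies 19 mm behind it; z points along the fingers, y is the direction in which the jaws open and shut (so a half turn about z gives the same grasp; the last joint's range is limited). The gripper opens to 85 mm and grips with 20 to 120 N. Pads are 22 mm wide; open, the fingers measure 114 mm over their backs; the gripper's body (76 mm by 85 mm) begins 54 mm behind the grasp point. The pads swing forward as they close: fully open they stand 13 mm farther back than shut.
Start: joints at [1.123, 0.213, -0.034, 1.323, 0, 1.571], TCP at [0.216, 0.451, 0.231] pointing down, gripper open.
Joint ranges: [-2.98, 2.98], [-0.74, 1.72], [-1.14, 1.35], [-2.1, 2.04], [-1.57, 1.44], [-3.14, 3.14]. Speed limits (rad/s): [1.89, 1.89, 2.39, 2.57, 3.14, 3.14].

### API

Orientations are given as a 3x3 rotation matrix whose columns are the frame's x, y, z axes.
In Python, from station import env, eyes gives the robot as it stands.
- The arm moves only by the tool move_arm, never from a script. Its argument "rows" is a list of rows, each a list of 7 numbers: the shift along the world's x, y, z in units of 40 mm (1.0 is 40 mm), then the turn, a rotation vector about the world's x, y, z in units of 5 degrees (1.0 is 5 degrees), then the finger opening in mm, from 0 to 85.4. In form: [[dx, dy, dz, ax, ay, az, grip], ...]. A call has exactly 8 rows; each row shifts and turns the commanded pose from where the row before left it; what a row does not reach is not made up. A row lasts 1/10 s, in which the tool goes at most 50 mm and 8.59 degrees, less where a joint would pass 70% of its speed; a pose out of reach is approached as far as the arm can. A call is refused whole if a number of a shift passes 1 or a number of a turn 1, either way. A call with a gripper value outside its range is refused whole. The fingers move at their own pace and stop on an object; "newtons" is the grip in N (left out, the last holds). Time passes only in rows, so rows that do not move let the fingers close, or fill a call up. It gives the time, the measured TCP pose, the force and the opening at its end, in the units of the state.
- env.get_obs(): the state, without advancing time (a new reading comes with each control period).
- eyes.get_image(name): name is "scene" or "top" or "wrist"; returns a dict with "pixels" (420x560x3 uint8, blue, green, red), "z_map" (420x560 float32, m along the optical axis (not along the pixel's ray), 0 where there is no reading), "fov_y" (degrees; the focal length in pixels is half the picture's height over the tangent of half this angle, whatever the lens; pixels are square), "cx", "cy" (the principal point, pixels), "D" ([k1, k2, p1, p2, k3] as OpenCV has them; the pictures are not rectified), "R" (3x3) and "t" (3): a world point X has camera coordinates R X + t; the wrist camera has in their place "T_tool_cam" (4x4, takes a point from camera to tool coordinates, whose origin is the TCP and whose axes are the flange's). Camera axes: x right, y down, z forward; pixel columns grow to the right and rows downward; lengths in m; the calibration is good to about 2 mm. A picture is of the moment at which its call begins: read the wrist's pose just before it.
- env.finish_job(): hands the job in, once; it reports no verdict.
The state is a dict: "t": time; "joint_pos": joint angles; "joint_vel": joint speeds; "joint_efforts": joint torques, N m; "eef_pos": TCP position; "tool_rot": TCP orientation; "wrist_force": force on the tool from outside, world axes, zero at the start; "torque": the same for the moment, N m; "finger_gap": opening from 0.0 (shut) to 1.0 (fully open).
Only numpy, scipy, OpenCV 4.12 (cv2) and the standard library are available. Lean on these libraries where they do the work, as an engineer would, in place of code of your own. Each camera call takes 0.05 s, during which the arm holds its last target. There are 200 camera calls.

## Working session

There is one attempt and no reset: what is moved stays moved. The work goes in short steps, Python scripts to look and compute and a tool call to move; the robot and the scene stay as the last step left them, time stands still between calls to the robot, and variables do not carry over. Pictures are saved under pics/ and viewed, about 8 in all and at most 12, crops included, and the job is handed in when it is done.

Besides the shell and the picture viewer there is one more tool, called after "Call:" as name([rows], argument=value, ...), one row to a line, values as JSON. move_arm: Moves the arm, as the interface text tells. Its arguments: {"type":"object","properties":{"rows":{"type":"array"},"newtons":{"type":"number"}},"required":["rows"]}

```bash
ls; mkdir -p pics
cat > h.py <<'E'
import numpy as np, cv2, pickle
from station import env, eyes
def K(im):
    h=im["pixels"].shape[0]; f=h/2/np.tan(np.radians(im["fov_y"])/2)
    return np.array([[f,0,im["cx"]],[0,f,im["cy"]],[0,0,1.]])
def grab(name):
    o=env.get_obs(); im=eyes.get_image(name)
    if name=="wrist":
        T=np.eye(4);T[:3,:3]=o["tool_rot"];T[:3,3]=o["eef_pos"];T=T@np.array(im["T_tool_cam"])
        im["Rw"]=T[:3,:3];im["c"]=T[:3,3]
    else:
        R=np.array(im["R"]);im["Rw"]=R.T;im["c"]=-R.T@np.array(im["t"])
    return im
def rays(im,uv):
    p=cv2.undistortPoints(np.array(uv,float).reshape(-1,1,2),K(im),np.array(im["D"],float)).reshape(-1,2)
    return np.c_[p,np.ones(len(p))]@im["Rw"].T
def plane(im,uv,z):
    d=rays(im,uv); return im["c"]+d*((z-im["c"][2])/d[:,2])[:,None]
def depth_pts(im,uv):
    uv=np.array(uv,int).reshape(-1,2); return im["c"]+rays(im,uv)*im["z_map"][uv[:,1],uv[:,0]][:,None]
def proj(im,X):
    R=im["Rw"].T; r,_=cv2.Rodrigues(R)
    return cv2.projectPoints(np.array(X,float).reshape(-1,1,3),r,-R@im["c"],K(im),np.array(im["D"],float))[0].reshape(-1,2)
E
python3 - <<'E'
from h import *
o=env.get_obs();print({k:np.round(v,3).tolist() for k,v in o.items()})
P=[]
for n in("scene","top","wrist"):
    im=grab(n);pickle.dump(im,open(n+".pkl","wb"));print(n,im["c"].round(3),im["fov_y"],im["D"]);P.append(im["pixels"])
cv2.imwrite("pics/a.png",cv2.resize(P[0],(784,588)));cv2.imwrite("pics/b.png",cv2.resize(P[1],(784,588)))
E
```

```text
pics
{'t': 0.0, 'joint_pos': [1.123, 0.213, -0.035, 1.324, -0.0, 1.571], 'joint_vel': [0.0, 0.001, -0.001, -0.0, -0.002, 0.0], 'joint_efforts': [-0.003, -68.616, 48.713, 0.017, 0.0, -0.0], 'eef_pos': [0.216, 0.45, 0.231], 'tool_rot': [[-0.901, 0.433, -0.001], [0.433, 0.901, -0.001], [-0.0, -0.001, -1.0]], 'wrist_force': [-0.459, 0.601, 1.51], 'torque': [-0.018, -0.045, -0.035], 'finger_gap': 0.999}
scene [1.219 0.516 0.873] 56.63711160105132 [-0.00997639  0.          0.          0.          0.        ]
top [0.435 0.005 1.247] 54.42644582748052 [-0.07720929  0.          0.          0.          0.        ]
wrist [0.156 0.479 0.374] 64.96004262469205 [-0.07819461  0.          0.          0.          0.        ]
```

View pics/a.png

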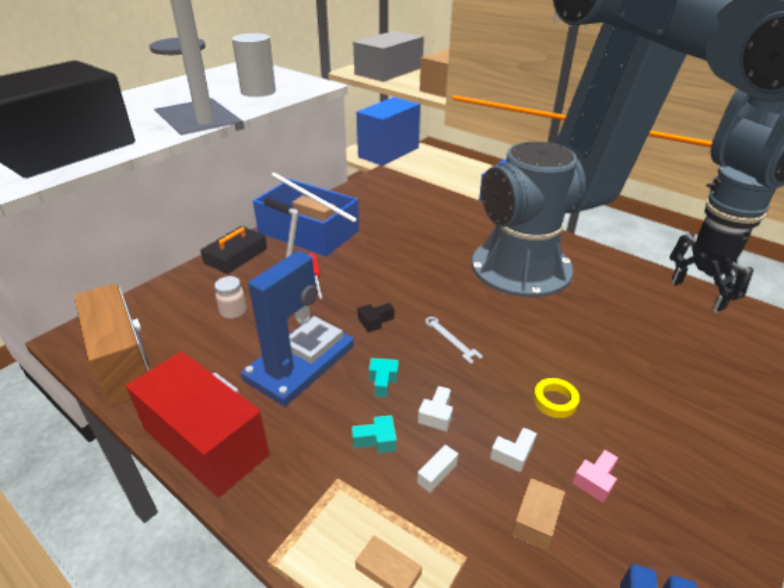

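View pics/b.png

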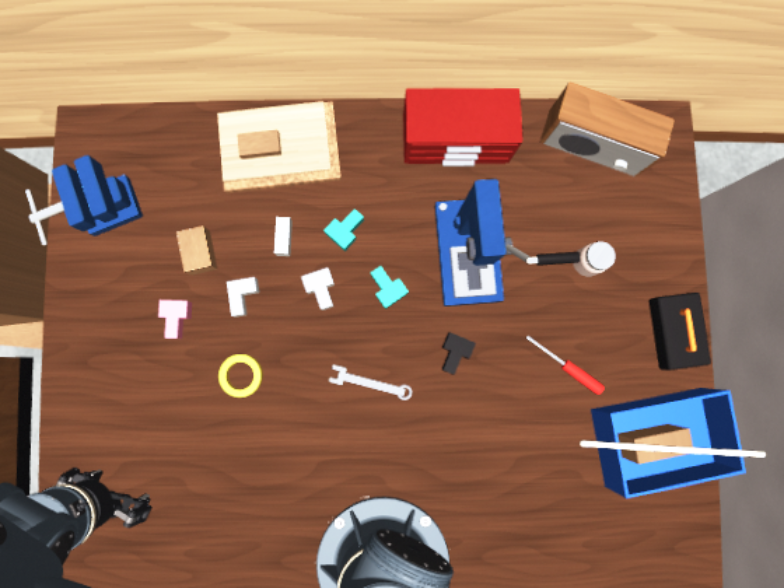

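The aluminium tee candidates, as pixels in the enlarged top view:
- White T at (319,288).
- White L at (241,296).
- White bar at (282,236).
- Turquoise Ts at (345,229) and (388,286).
- Pink T at (172,317).
- Black T at (458,352).

I choose the white T at (319,288). The press is at (470,250), with its handle at (555,259).

```bash
cat > m1.py <<'E'
from h import *
top=pickle.load(open("top.pkl","rb"));sc=pickle.load(open("scene.pkl","rb"))
def cloud(im):
    h,w=im["z_map"].shape; vv,uu=np.mgrid[:h,:w]; uv=np.c_[uu.ravel(),vv.ravel()]
    return depth_pts(im,uv).reshape(h,w,3)
for n,im,c in(("top",top,(319*560/784,288*560/784)),("scene",sc,(436*560/784,412*560/784))):
    C=cloud(im);hsv=cv2.cvtColor(im["pixels"],cv2.COLOR_BGR2HSV)
    m=((hsv[...,1]<60)&(hsv[...,2]>110)).astype(np.uint8)
    k,l,st,ce=cv2.connectedComponentsWithStats(m)
    i=l[int(c[1]),int(c[0])];sel=(l==i)&(im["z_map"]>0)
    z=C[sel][:,2];print(n,"label",i,"area",st[i][4],"z pct",np.percentile(z,[5,50,90,97]).round(4))
    s2=sel&(C[...,2]>np.percentile(z,90)-.006)
    cs,_=cv2.findContours(s2.astype(np.uint8),cv2.RETR_EXTERNAL,cv2.CHAIN_APPROX_NONE);cn=max(cs,key=cv2.contourArea)
    P=plane(im,cn.reshape(-1,2),.034)[:,:2]
    r=cv2.minAreaRect((P*1000).astype(np.float32));print(" rect mm",r); M=C[s2][:,:2].mean(0);print(" centroid",M.round(4))
# press blue
for n,im in(("top",top),("scene",sc)):
    C=cloud(im);hsv=cv2.cvtColor(im["pixels"],cv2.COLOR_BGR2HSV)
    b=(hsv[...,0]>100)&(hsv[...,0]<125)&(hsv[...,1]>120)
    reg=(C[...,0]>.35)&(C[...,0]<.8)&(C[...,1]<0.02)&(C[...,1]>-.35)
    f=b&reg&(abs(C[...,2]-.03)<.006); P=C[f]
    print(n,"foot",f.sum(),"z",np.median(P[:,2]).round(4),cv2.minAreaRect((P[:,:2]*1000).astype(np.float32)))
    f=b&reg&(abs(C[...,2]-.27)<.008);P=C[f]
    if f.sum()>20:print(" headtop",f.sum(),"z",np.median(P[:,2]).round(4),cv2.minAreaRect((P[:,:2]*1000).astype(np.float32)))
    w=(hsv[...,1]<60)&(hsv[...,2]>110)&reg&(abs(C[...,2]-.05)<.006);P=C[w]
    print(" nest rim",w.sum(),"z",np.median(P[:,2]).round(4),cv2.minAreaRect((P[:,:2]*1000).astype(np.float32)))
    k=(hsv[...,2]<70)&reg&(C[...,2]>.25);P=C[k]
    if k.sum()>5:print(" handle",k.sum(),P.mean(0).round(4),P.min(0).round(3),P.max(0).round(3))
    pl=plane
cr=top["pixels"][110:260,190:460];cv2.imwrite("pics/c.png",cv2.resize(cr,None,fx=2.9,fy=2.9,interpolation=cv2.INTER_CUBIC))
E
python3 m1.py
```

```text
top label 33 area 429 z pct [0.0013 0.0336 0.0368 0.0386]
 rect mm ((580.52392578125, 124.25224304199219), (80.17749786376953, 59.5515022277832), 17.85567283630371)
 centroid [0.5876 0.1262]
scene label 111 area 559 z pct [0.0011 0.0331 0.036  0.0367]
 rect mm ((581.8880615234375, 128.12571716308594), (84.66948699951172, 60.322959899902344), 16.0623722076416)
 centroid [0.5907 0.1303]
top foot 1058 z 0.0293 ((661.93505859375, -197.77005004882812), (228.8588104248047, 127.66398620605469), 3.363887071609497)
 headtop 949 z 0.269 ((677.167724609375, -196.0777587890625), (138.85511779785156, 44.4781494140625), 4.686254501342773)
 nest rim 575 z 0.0491 ((615.553466796875, -201.2999267578125), (107.34764099121094, 85.72456359863281), 3.4416391849517822)
 handle 308 [ 0.5785 -0.2305  0.4721] [ 0.435 -0.325  0.251] [0.737 0.005 1.247]
scene foot 920 z 0.03 ((664.5789794921875, -193.4521484375), (227.03648376464844, 128.99258422851562), 3.315974235534668)
 headtop 512 z 0.2698 ((680.2335205078125, -193.7982940673828), (134.97064208984375, 43.85918045043945), 3.643082857131958)
 nest rim 511 z 0.0497 ((614.4089965820312, -198.84637451171875), (109.69268035888672, 92.28279113769531), 1.6073046922683716)
 handle 86 [ 0.5962 -0.2893  0.3391] [ 0.59  -0.324  0.33 ] [ 0.601 -0.257  0.346]
```

View pics/c.png

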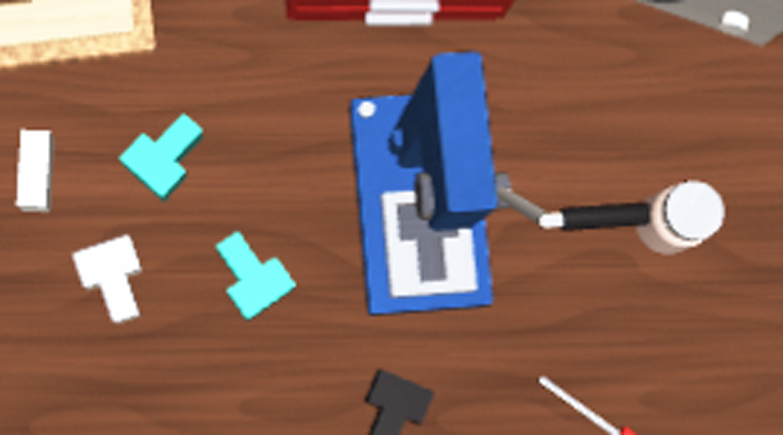

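The crop shows the white bare-aluminium T at crop (108,275), with its crossbar up and its stem pointing down. The nest pocket is at (430,240) and the handle at (605,216).

- **Heights:** both views give a tee top of about 34 mm, foot 30 mm, rim 50 mm and head 270 mm. All agree with the text.
- **Tee:** about (602,132) mm, yaw about 17°.
- **Press:** about (638,-198) mm, yaw about 3.5°.

I'll move to hover leaned over the tee stem and refine the tee's pose with the wrist camera.

Call:
move_arm([
  [0.55, -0.51, -0.15, 0, 0, 0.54, 45],
  [0.55, -0.51, -0.15, 0, 0, 0.54, 45],
  [0.55, -0.51, -0.15, 0, 0, 0.54, 45],
  [0.55, -0.51, -0.15, 0, 0, 0.54, 45],
  [0.55, -0.51, -0.15, 0, 0, 0.54, 45],
  [0.55, -0.51, -0.15, 0, 0, 0.54, 45],
  [0.55, -0.51, -0.15, 0, 0, 0.54, 45],
  [0.55, -0.51, -0.15, 0, 0, 0.54, 45],
], newtons=80)

```text
t: 0.95
eef_pos: [0.3931, 0.2864, 0.1829]
tool_rot: [[-0.998, 0.069, -0.0], [0.069, 0.998, -0.0], [0.0, -0.0, -1.0]]
wrist_force: [1.1, 0.5, -0.3]
finger_gap: 0.526
```

Call:
move_arm([
  [0.55, -0.51, -0.15, 0, 0, 0.54, 45],
  [0.55, -0.51, -0.15, 0, 0, 0.54, 45],
  [0.55, -0.51, -0.15, 0, 0, 0.54, 45],
  [0.55, -0.51, -0.15, 0, 0, 0.54, 45],
  [0.55, -0.51, -0.15, 0, 0, 0.54, 45],
  [0.55, -0.51, -0.15, 0, 0, 0.54, 45],
  [0.55, -0.51, -0.15, 0, 0, 0.54, 45],
  [0.55, -0.51, -0.15, 0, 0, 0.54, 45],
])

```text
t: 1.75
eef_pos: [0.5691, 0.1233, 0.1348]
tool_rot: [[-0.953, -0.303, -0.001], [-0.303, 0.953, -0.0], [0.0, 0.0, -1.0]]
wrist_force: [0.8, 0.4, 0.3]
finger_gap: 0.521
```

Call:
move_arm([
  [0, 0, 0, 0.22, -0.72, 0, 45],
  [0, 0, 0, 0.22, -0.72, 0, 45],
  [0, 0, 0, 0.22, -0.72, 0, 45],
  [0, 0, 0, 0.22, -0.72, 0, 45],
  [0, 0, 0, 0.22, -0.72, 0, 45],
  [0, 0, 0, 0.22, -0.72, 0, 45],
  [0, 0, 0, 0.22, -0.72, 0, 45],
  [0, 0, 0, 0.22, -0.72, 0, 45],
])

```text
t: 2.55
eef_pos: [0.5682, 0.1243, 0.1354]
tool_rot: [[-0.823, -0.3, 0.482], [-0.262, 0.954, 0.147], [-0.504, -0.005, -0.864]]
wrist_force: [0.3, 0.1, -0.1]
finger_gap: 0.531
```

```bash
cat > m2.py <<'E'
from h import *
import sys
from m1 import cloud
E
sed -i 's/^for n,im,c in/if __name__=="__main__":\n  pass\nfor n,im,c in/' m1.py
# cleaner: move cloud to h
cat >> h.py <<'E'
def cloud(im):
    h,w=im["z_map"].shape; vv,uu=np.mgrid[:h,:w]; uv=np.c_[uu.ravel(),vv.ravel()]
    return depth_pts(im,uv).reshape(h,w,3)
def show():
    o=env.get_obs();print("t",round(o["t"],2),"p",np.round(o["eef_pos"],4),"F",np.round(o["wrist_force"],1),"gap",round(o["finger_gap"]*85.4,1))
    print(np.round(o["tool_rot"],3).tolist(),"q",np.round(o["joint_pos"],2)); return o
E
rm m2.py
python3 - <<'E'
from h import *
show()
im=grab("wrist");pickle.dump(im,open("w1.pkl","wb"));C=cloud(im)
hsv=cv2.cvtColor(im["pixels"],cv2.COLOR_BGR2HSV)
m=(hsv[...,1]<60)&(hsv[...,2]>110)&(C[...,2]>.028)&(C[...,2]<.042)&(np.hypot(C[...,0]-.585,C[...,1]-.127)<.07)
k,l,st,ce=cv2.connectedComponentsWithStats(m.astype(np.uint8));i=1+st[1:,4].argmax();m=l==i
print(st[1:].tolist(),"z",np.percentile(C[m][:,2],[5,50,95]))
cn=max(cv2.findContours(m.astype(np.uint8),0,1)[0],key=cv2.contourArea)
P=plane(im,cn.reshape(-1,2),.034)[:,:2]*1000;print(cv2.minAreaRect(P.astype(np.float32)))
v=im["pixels"].copy();cv2.drawContours(v,[cn],-1,(0,0,255),1);cv2.imwrite("pics/d.png",v)
E
```

```text
t 2.55 p [0.5682 0.1243 0.1354] F [ 0.3  0.1 -0.1] gap 45.3
[[-0.823, -0.3, 0.482], [-0.262, 0.954, 0.147], [-0.504, -0.005, -0.864]] q [ 0.18  0.02 -0.68  0.35  0.06 -0.11]
[[237, 100, 83, 97, 5395]] z [0.03178035 0.03427741 0.03526402]
((579.9490356445312, 124.07569122314453), (83.4135971069336, 60.18483352661133), 18.209455490112305)
```

View pics/d.png

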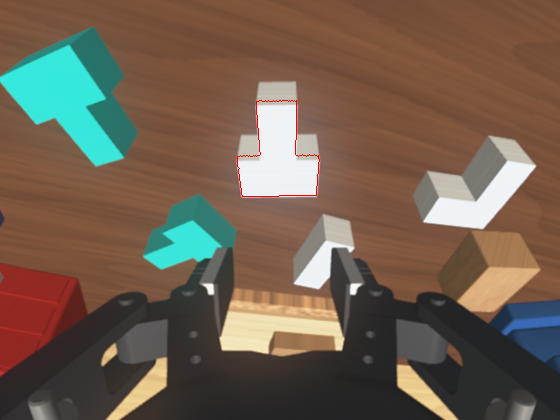

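The contour tightly outlines the white tee's top face, with corners near (237,195), (319,195) and (277,102). The origin is about (602,131.3) mm at yaw 18°, and the top stands at 34 mm. I'll descend and grip the stem.

Call:
move_arm([
  [0.025, -0.095, -0.4, 0, 0, 0.14, 45],
  [0, 0, -0.45, 0, 0, 0, 45],
  [0, 0, -0.45, 0, 0, 0, 45],
  [0, 0, -0.45, 0, 0, 0, 45],
  [0, 0, -0.45, 0, 0, 0, 45],
  [0, 0, -0.45, 0, 0, 0, 45],
  [0, 0, -0.3, 0, 0, 0, 45],
  [0, 0, -0.1, 0, 0, 0, 45],
])

```text
t: 3.4
eef_pos: [0.5687, 0.1204, 0.0116]
tool_rot: [[-0.823, -0.312, 0.475], [-0.272, 0.95, 0.152], [-0.499, -0.004, -0.867]]
wrist_force: [0.1, 0.4, 0.2]
finger_gap: 0.534
```

Call:
move_arm([
  [0, 0, 0, 0, 0, 0, 35],
  [0, 0, 0, 0, 0, 0, 30],
  [0, 0, 0, 0, 0, 0, 26],
  [0, 0, 0, 0, 0, 0, 20],
  [0, 0, 0, 0, 0, 0, 15],
  [0, 0, 0, 0, 0, 0, 15],
  [0, 0, 0, 0, 0, 0, 15],
  [0, 0, 0, 0, 0, 0, 15],
])

```text
t: 4.2
eef_pos: [0.5702, 0.1206, 0.0144]
tool_rot: [[-0.82, -0.312, 0.479], [-0.272, 0.95, 0.153], [-0.503, -0.005, -0.864]]
wrist_force: [-2.6, -0.2, 6.4]
finger_gap: 0.288
```

Call:
move_arm([
  [0, 0, 0.1, 0, 0, 0, 10],
  [0, 0, 0.3, 0, 0, 0, 10],
  [0, 0, 0.4, 0, 0, 0, 10],
  [0, 0, 0.4, 0, 0, 0, 10],
  [0, 0, 0.4, 0, 0, 0, 10],
  [0, 0, 0.4, 0, 0, 0, 10],
  [0, 0, 0.3, 0, 0, 0, 10],
  [0, 0, 0.1, 0, 0, 0, 10],
])

```text
t: 5.0
eef_pos: [0.5701, 0.1206, 0.1111]
tool_rot: [[-0.82, -0.312, 0.48], [-0.272, 0.95, 0.153], [-0.503, -0.005, -0.864]]
wrist_force: [0.2, -0.1, -1.8]
finger_gap: 0.285
```

```bash
cat > tee.py <<'E'
from h import *
o=show();im=grab("wrist");pickle.dump(im,open("w2.pkl","wb"));C=cloud(im)
R=np.array(o["tool_rot"]);p=np.array(o["eef_pos"])
L=(C-p)@R  # tool coords
hsv=cv2.cvtColor(im["pixels"],cv2.COLOR_BGR2HSV)
m=(hsv[...,1]<60)&(hsv[...,2]>90)&(abs(L[...,1])<.04)&(abs(L[...,2])<.06)&(abs(L[...,0])<.09)&(C[...,2]>p[2]-.03)
# top-face plane by depth
Q=C[m]
zt=np.percentile(Q[:,2],80);t=Q[abs(Q[:,2]-zt)<.005]
A=np.c_[t[:,:2]-t[:,:2].mean(0),np.ones(len(t))];s=np.linalg.lstsq(A,t[:,2],rcond=None)[0]
print("n",m.sum(),"top z-tcp",s[2]-p[2],"slope deg",np.degrees(s[:2]))
mm=m&(abs(C[...,2]-zt)<.006)
k,l,st,ce=cv2.connectedComponentsWithStats(mm.astype(np.uint8));mm=l==1+st[1:,4].argmax()
cn=max(cv2.findContours(mm.astype(np.uint8),0,1)[0],key=cv2.contourArea)
P=(plane(im,cn.reshape(-1,2),s[2])[:,:2]-p[:2])*1000;print("rel TCP",cv2.minAreaRect(P.astype(np.float32)),"tool yaw",np.degrees(np.arctan2(-R[0,1],R[1,1])))
v=im["pixels"].copy();cv2.drawContours(v,[cn],-1,(0,0,255),1);cv2.imwrite("pics/e.png",v)
E
python3 tee.py
```

```text
t 5.0 p [0.5701 0.1206 0.1111] F [ 0.2 -0.1 -1.8] gap 24.3
[[-0.82, -0.312, 0.48], [-0.272, 0.95, 0.153], [-0.503, -0.005, -0.864]] q [ 0.17  0.05 -0.71  0.28  0.07 -0.13]
n 13019 top z-tcp 0.02163388532270831 slope deg [-2.66664727 -1.39358178]
rel TCP ((7.537353515625, 1.8736495971679688), (79.3946533203125, 42.213340759277344), 18.875423431396484) tool yaw 18.166286451990945
```

View pics/e.png

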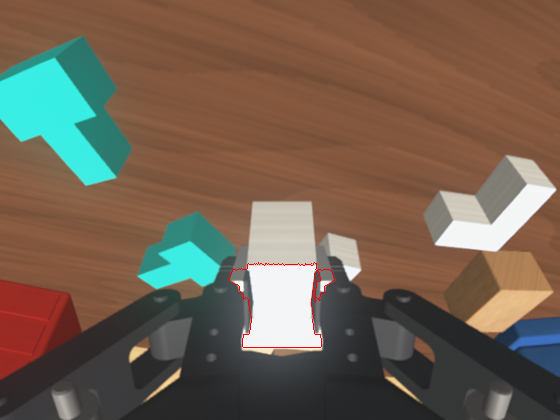

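The picture shows the tee held by its stem: top face at cols 250–314, rows 265–347, stem end face above it. I'll check the tilt with interior pixels only.

```bash
cat > tilt.py <<'E'
from h import *
import sys
def tilt(im,p,R,rows=(274,344),cols=(256,308)):
    C=cloud(im)[rows[0]:rows[1],cols[0]:cols[1]].reshape(-1,3)-p
    for _ in range(3):
        A=np.c_[C[:,:2],np.ones(len(C))];s=np.linalg.lstsq(A,C[:,2],rcond=None)[0];r=C[:,2]-A@s;C=C[abs(r)<max(.0015,2*r.std())]
    y=np.arctan2(-R[0,1],R[1,1]);ax=np.array([np.cos(y),np.sin(y)]);ay=np.array([-ax[1],ax[0]])
    print("n",len(C),"pitch(up along +x) deg",np.degrees(s[:2]@ax),"roll(up along +y)",np.degrees(s[:2]@ay),"top at tcp",s[2],"res",r.std())
    return s,ax,ay
if __name__=="__main__":
    o=env.get_obs();im=pickle.load(open("w2.pkl","rb"));p=np.array(o["eef_pos"]);R=np.array(o["tool_rot"])
    s,ax,ay=tilt(im,p,R)
    # column profile of stem-end edge: height along mid columns, and stem sides on mid rows
    C=cloud(im)-p
    g=cv2.cvtColor(im["pixels"],cv2.COLOR_BGR2GRAY).astype(int)
    er=[255+np.argmax(np.diff(g[255:275,c])) for c in range(258,308,5)];print("edge rows",er)
    e=plane(im,[[282,np.median(er)+.5]],p[2]+s[2]-.034*0)[0]-p;print("stem end rel tcp along,lat",e[:2]@ax*1e3,e[:2]@ay*1e3)
    lo=[v for v in range(335,356)];print("far edge col",g[335:356,270],g[335:356,290])
    for v in (268,300,343):print(v,g[v,236:258],g[v,304:334])
E
python3 tilt.py
```

```text
n 3632 pitch(up along +x) deg -0.12604063054088674 roll(up along +y) -0.18985907056889761 top at tcp 0.02030532156205402 res 0.0003131756734655202
edge rows [np.int64(265), np.int64(265), np.int64(265), np.int64(265), np.int64(265), np.int64(265), np.int64(265), np.int64(265), np.int64(265), np.int64(265)]
stem end rel tcp along,lat -27.54365566693855 0.14415563760617117
far edge col [245 245 245 245 244 245 245 245 245 245 244 244 244 238 233 234 233 233
 221 141  83] [245 245 245 245 244 245 245 245 245 245 245 244 245 231 169 137 137 137
 134 119  88]
268 [120 120 120 120 120 121 121 121 119 107 153 240 248 246 245 245 245 245
 245 245 245 245] [245 245 245 245 245 245 245 245 245 245 246 246 220 127 101 118 120 119
 119 119 118 118 118 118 117 116 108  88  73  70]
300 [ 83  82  83  84  84  85  89 102 114 118 117 109  98  91  89  88 125 211
 244 246 245 245] [245 245 245 245 246 245 222 130  84  85  86  92 108 115 116 111  99  83
  79  78  78  77  76  76  75  74  72  72  71  70]
343 [ 70  70  71  70  95 171 236 245 245 245 245 245 245 245 245 245 245 245
 245 245 245 245] [245 245 245 245 245 245 245 245 245 245 245 245 245 245 245 246 246 239
 177  96  64  64  65  64  63  62  61  61  60  59]
```

The block is held flat: pitch and roll are each under 0.2°, the underside is 13.7 mm below the TCP, and the origin is 34.5 mm ahead of it. Next I'll go to a place beside the press and view the nest.

Call:
move_arm([
  [0.09, -0.44, 0.4, 0, 0, -0.37, 10],
  [0.09, -0.44, 0.4, 0, 0, -0.37, 10],
  [0.09, -0.44, 0.4, 0, 0, -0.37, 10],
  [0.09, -0.44, 0.4, 0, 0, -0.37, 10],
  [0.09, -0.44, 0.4, 0, 0, -0.37, 10],
  [0.09, -0.44, 0.4, 0, 0, -0.37, 10],
  [0.09, -0.44, 0.4, 0, 0, -0.37, 10],
  [0.09, -0.44, 0.4, 0, 0, -0.37, 10],
])

```text
t: 5.85
eef_pos: [0.5979, -0.021, 0.237]
tool_rot: [[-0.864, -0.057, 0.5], [-0.052, 0.998, 0.025], [-0.501, -0.005, -0.866]]
wrist_force: [0.0, 0.2, -0.9]
finger_gap: 0.285
```

Run:
```python
from h import *
o=show();im=grab("wrist");pickle.dump(im,open("w3.pkl","wb"));C=cloud(im)
yw=np.radians(3.5);A=np.array([[np.cos(yw),-np.sin(yw)],[np.sin(yw),np.cos(yw)]]);o0=np.array([.638,-.198])
def cor(z,l):return proj(im,[np.r_[o0+A@np.array(q),z] for q in l])
print(cor(.05,[(-.0755,.0435),(-.0755,-.0435),(.0315,.0435)]).round(0).tolist())
hsv=cv2.cvtColor(im["pixels"],cv2.COLOR_BGR2HSV)
reg=(np.hypot(C[...,0]-.63,C[...,1]+.2)<.2)
m=reg&(abs(C[...,2]-.05)<.006)&(hsv[...,1]<60)&(hsv[...,2]>110)
P=C[m];print("rim",m.sum(),np.median(P[:,2]),cv2.minAreaRect((P[:,:2]*1e3).astype(np.float32)))
b=(hsv[...,0]>100)&(hsv[...,0]<125)&(hsv[...,1]>120)&reg&(abs(C[...,2]-.03)<.005)
P=C[b];print("foot",b.sum(),np.median(P[:,2]),cv2.minAreaRect((P[:,:2]*1e3).astype(np.float32)))
cv2.imwrite("pics/f.png",np.vstack([cv2.resize(im["pixels"][60:360,0:300],(600,600),interpolation=cv2.INTER_CUBIC)]))
```

```text
t 5.85 p [ 0.5979 -0.021   0.237 ] F [ 0.   0.2 -0.9] gap 24.3
[[-0.864, -0.057, 0.5], [-0.052, 0.998, 0.025], [-0.501, -0.005, -0.866]] q [-0.07 -0.03 -0.45  0.63  0.06 -0.11]
[[116.0, 35.0], [20.0, 42.0], [150.0, 144.0]]
rim 7413 0.050545740097402814 ((615.84326171875, -201.50057983398438), (108.01858520507812, 89.28334045410156), 3.8075497150421143)
foot 8727 0.030524199238612326 ((660.9073486328125, -197.71542358398438), (227.60357666015625, 128.7664031982422), 3.5907437801361084)
```

View pics/f.png

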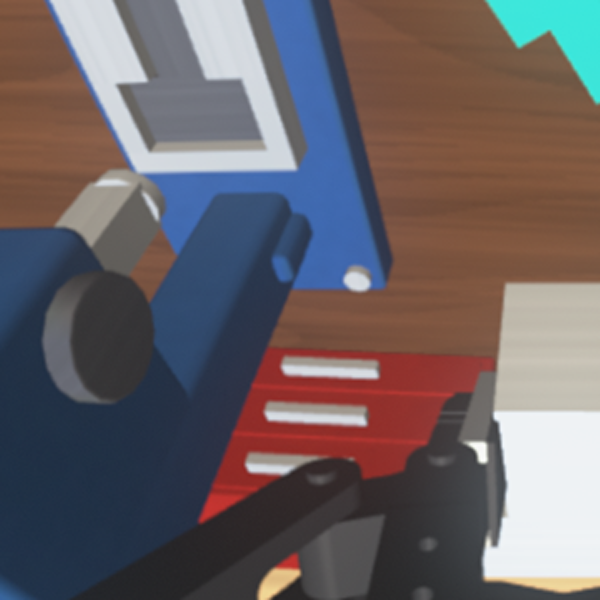

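The crop shows the nest well: outer back corners near (135,172) and (298,168), pocket crossbar between (118,85) and (265,150), with the ram at upper left of the column. I'll locate the edges along profile lines on the rim plane.

```bash
cat > nest.py <<'E'
from h import *
def nest(im,yaw=3.5,o0=(.638,-.198),z=.0503):
    g=cv2.GaussianBlur(cv2.cvtColor(im["pixels"],cv2.COLOR_BGR2GRAY),(3,3),0).astype(np.float32)
    y=np.radians(yaw);A=np.array([[np.cos(y),-np.sin(y)],[np.sin(y),np.cos(y)]]);o0=np.array(o0)
    def edge(a,axis,at,sgn):
        # profile along `axis` around nominal a at cross coordinate `at`; sgn: brightness sign of the edge
        s=np.arange(-6,6.01,.1);q=np.zeros((len(s),2));q[:,axis]=a+s;q[:,1-axis]=at
        uv=proj(im,np.c_[o0+q/1e3@A.T,np.full(len(s),z)]).astype(np.float32)
        if (uv<1).any() or (uv[:,0]>558).any() or (uv[:,1]>418).any(): return None
        v=cv2.remap(g,uv[:,:1],uv[:,1:],cv2.INTER_LINEAR).ravel();d=sgn*np.gradient(v)
        i=d.argmax();return (s[i],d[i])
    for nm,axis,a,ats,sgn in(("x back outer",0,31.5,(10,20,30,38),-1),("x pocket back",0,19.5,(0,10,20,27),1),("x pocket shoulder+",0,-19.5,(18,22,26),1 and 1),("x shoulder-",0,-19.5,(-18,-22,-26),1),("x front outer",0,-75.5,(-35,-20,20,35),1),
        ("x pocket front",0,-63.5,(-10,0,10),-1),("y outer +",1,43.5,(-65,-45,-20,0,20),-1),("y outer -",1,-43.5,(-65,-45,-20,0,20),1),("y stem +",1,14.5,(-55,-45,-35,-26),1),("y stem -",1,-14.5,(-55,-45,-35,-26),-1),("y bar +",1,31.5,(-12,-4,4,12),1),("y bar -",1,-31.5,(-12,-4,4,12),-1)):
        if nm.startswith("x shoulder") or "shoulder" in nm: sgn=-1
        r=[edge(a,axis,t,sgn) for t in ats];print(nm,[None if e is None else (round(float(e[0]),1),int(e[1]*10)) for e in r])
if __name__=="__main__":nest(pickle.load(open("w3.pkl","rb")))
E
python3 nest.py
```

```text
x back outer [(0.9, 34), (1.5, 32), (0.2, 34), (0.4, 35)]
x pocket back [(-0.0, 18), (-1.0, 18), (-0.3, 19), (0.2, 19)]
x pocket shoulder+ [(0.1, 39), (0.7, 38), (0.2, 36)]
x shoulder- [(-0.3, 39), (0.3, 42), (1.2, 40)]
x front outer [(-0.2, 30), (-0.1, 27), (-0.5, 26), (-0.4, 26)]
x pocket front [(-0.0, 54), (-0.3, 48), (0.2, 44)]
y outer + [(-2.1, 50), (-1.8, 50), (-1.9, 43), (-2.1, 43), (-1.6, 42)]
y outer - [(-3.1, 42), (-2.6, 45), (-2.8, 34), (-2.5, 36), (-2.1, 32)]
y stem + [(-2.6, 37), (-2.4, 37), (-2.7, 37), (-2.1, 34)]
y stem - [(-2.4, 45), (-2.4, 45), (-2.9, 44), (-2.3, 41)]
y bar + [(-2.8, 38), (-2.6, 40), (-2.4, 36), (-2.8, 35)]
y bar - [(-1.8, 41), (-2.2, 39), (-2.7, 36), (-2.2, 35)]
```

The nest edges fit with uniform residuals: nest origin is about (638.2,-200.3), yaw about 3.7°, rim 50.5 mm. Next I'll move the block round to the open front, back first and then sideways and down.

Call:
move_arm([
  [-0.6, 0, -0.4, 0, 0, 0.09, 10],
  [-0.6, -0.3, -0.5, 0, 0, 0, 10],
  [-0.5, -0.7, -0.5, 0, 0, 0, 10],
  [0, -0.8, -0.5, 0, 0, 0, 10],
  [0, -0.8, -0.5, 0, 0, 0, 10],
  [0, -0.8, -0.4, 0, 0, 0, 10],
  [0, -0.8, -0.2, 0, 0, 0, 10],
  [0, -0.45, 0, 0, 0, 0, 10],
])

```text
t: 6.7
eef_pos: [0.5289, -0.2077, 0.1148]
tool_rot: [[-0.864, -0.065, 0.498], [-0.058, 0.998, 0.03], [-0.499, -0.003, -0.866]]
wrist_force: [-0.7, 0.8, -1.5]
finger_gap: 0.285
```

```bash
cat > pos.py <<'E'
from h import *
import sys
def rel(o,oo=(.6382,-.2003),yaw=3.7):
    p=np.array(o["eef_pos"]);y=np.radians(yaw);A=np.array([[np.cos(y),-np.sin(y)],[np.sin(y),np.cos(y)]])
    q=(p[:2]-np.array(oo))@A*1e3
    R=np.array(o["tool_rot"]);print("tcp in press mm",q.round(1),"z",round(p[2]*1e3,1),"tool yaw",np.degrees(np.arctan2(-R[0,1],R[1,1])).round(2),"lean",np.degrees(np.arccos(-R[2,2])).round(2))
    t=np.array([-34.5,0]);d=A@(t-q)/40;print("to nest, units",d.round(3)); return q,A
if __name__=="__main__":
    rel(show())
E
python3 - <<'E'
from h import *
from pos import rel
from nest import nest
o=show();rel(o);im=grab("wrist");pickle.dump(im,open("w4.pkl","wb"))
from tilt import tilt
tilt(im,np.array(o["eef_pos"]),np.array(o["tool_rot"]))
v=im["pixels"].copy()
cv2.imwrite("pics/g.png",v)
E
```

```text
t 6.7 p [ 0.5289 -0.2077  0.1148] F [-0.7  0.8 -1.5] gap 24.4
[[-0.864, -0.065, 0.498], [-0.058, 0.998, 0.03], [-0.499, -0.003, -0.866]] q [-0.53  0.07 -0.66  0.39  0.28 -0.53]
tcp in press mm [-109.5   -0.3] z 114.8 tool yaw 3.75 lean 29.96
to nest, units [1.871 0.129]
n 3627 pitch(up along +x) deg -0.40584574474266577 roll(up along +y) -0.04811780590327743 top at tcp 0.020186601439948 res 0.00031366186234754647
```

View pics/g.png

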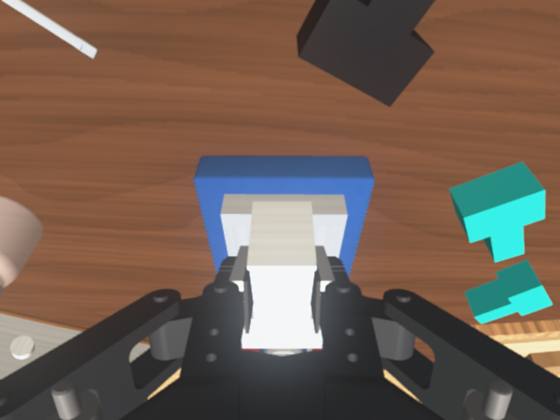

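The nest's front appears at cols 222–348, rows 196–250, behind the held stem at cols 248–315, so it is nearly centred. I'll cross-check the lateral position on-axis.

Run:
```python
from h import *
import nest
im=pickle.load(open("w4.pkl","rb"))
nest.nest(im,3.7,(.6382,-.2003),.0503)
# finer: outer y edges near front
```

```text
x back outer [(-6.0, 0), (-6.0, 0), (-5.7, 1), (-3.8, 27)]
x pocket back [(-6.0, 0), (-6.0, 0), (-6.0, 0), (-6.0, 10)]
x pocket shoulder+ [(-0.9, 0), (0.6, 0), (-0.2, 1)]
x shoulder- [(-0.6, 0), (-0.6, 0), (0.8, 0)]
x front outer [(-0.3, 25), (-5.6, 2), (-0.7, 11), (-0.5, 19)]
x pocket front [(-6.0, 0), (4.0, 1), (4.3, 1)]
y outer + [(0.7, 56), (0.5, 57), (-6.0, 16), (-0.3, 20), (-6.0, 80)]
y outer - [(-0.1, 58), (0.3, 52), (4.5, 20), (-0.9, 18), (3.2, 75)]
y stem + [(-0.8, 0), (-0.6, 0), (-5.8, 0), (-6.0, 0)]
y stem - [(-6.0, 0), (4.5, 1), (-5.1, 0), (-5.6, 0)]
y bar + [(-1.3, 2), (-1.3, 17), (1.1, 16), (0.7, 61)]
y bar - [(-1.0, 1), (-0.6, 17), (-2.2, 15), (-2.8, 60)]
```

Call:
move_arm([
  [0, 0.03, -0.35, 0, 0, 0, 10],
  [0, 0, -0.35, 0, 0, 0, 10],
  [0.2, 0.01, -0.25, 0, 0, 0, 10],
  [0.35, 0.02, -0.05, 0, 0, 0, 10],
  [0.4, 0.02, 0, 0, 0, 0, 10],
  [0.4, 0.02, 0, 0, 0, 0, 10],
  [0.35, 0.02, 0, 0, 0, 0, 10],
  [0.17, 0.02, 0, 0, 0, 0, 10],
])

```text
t: 7.55
eef_pos: [0.607, -0.2004, 0.0776]
tool_rot: [[-0.862, -0.067, 0.502], [-0.061, 0.998, 0.029], [-0.502, -0.005, -0.865]]
wrist_force: [0.7, -1.3, -1.4]
finger_gap: 0.289
```

```bash
sed -i 's/oo=(.6382,-.2003)/oo=(.638,-.2000)/' pos.py
python3 - <<'E'
from h import *
from pos import rel
import nest
o=show();rel(o);im=grab("wrist");pickle.dump(im,open("w5.pkl","wb"))
nest.nest(im,3.7,(.638,-.2000),.0503)
cv2.imwrite("pics/h.png",cv2.resize(im["pixels"][150:375,130:430],(800,600),interpolation=cv2.INTER_CUBIC))
E
```

```text
t 7.55 p [ 0.607  -0.2004  0.0776] F [ 0.7 -1.3 -1.4] gap 24.7
[[-0.862, -0.067, 0.502], [-0.061, 0.998, 0.029], [-0.502, -0.005, -0.865]] q [-0.44  0.24 -0.58  0.28  0.24 -0.45]
tcp in press mm [-30.9   1.6] z 77.6 tool yaw 3.87 lean 30.16
to nest, units [-0.086 -0.046]
x back outer [(-6.0, 0), (1.1, 0), (1.5, 8), (6.0, 0)]
x pocket back [(-6.0, 0), (-6.0, 0), (-6.0, 0), (6.0, 4)]
x pocket shoulder+ [(-5.2, 3), (0.9, 37), (0.4, 40)]
x shoulder- [(0.3, 39), (0.9, 42), (0.3, 40)]
x front outer [(0.5, 39), (-0.0, 35), (0.2, 37), (-0.0, 37)]
x pocket front [(0.4, 55), (0.3, 53), (0.3, 55)]
y outer + [(0.4, 78), (0.3, 73), (0.6, 69), (0.2, 64), (1.0, 10)]
y outer - [(0.3, 78), (-0.1, 69), (-0.0, 63), (0.1, 56), (-0.6, 53)]
y stem + [(0.4, 88), (0.5, 32), (2.6, 19), (3.9, 18)]
y stem - [(0.4, 91), (-0.0, 71), (-0.1, 20), (-1.2, 18)]
y bar + [(-0.1, 67), (0.3, 65), (4.9, 59), (-6.0, 0)]
y bar - [(-0.1, 69), (0.2, 62), (-1.8, 55), (-6.0, 65)]
```

View pics/h.png

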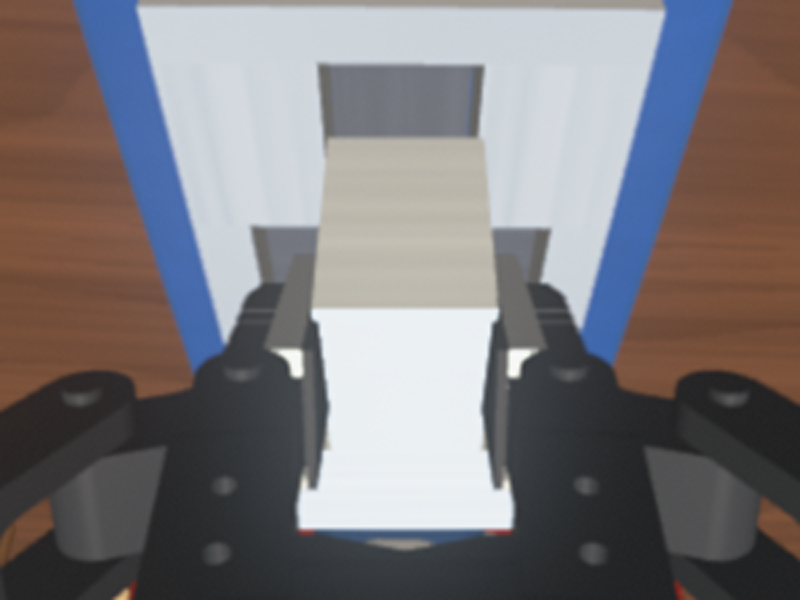

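The pocket's stem end is at crop (320–485, 65–137), its shoulders are at (255–545, 228), and the held block's stem hangs over it at (325–485, 138). The block sits a few mm too far in. I'll measure the block's underside edge against the pocket in the same image.

```bash
cat > blk.py <<'E'
from h import *
def blk(im,p,oo=(.6383,-.1998),yaw=3.7):
    y=np.radians(yaw);A=np.array([[np.cos(y),-np.sin(y)],[np.sin(y),np.cos(y)]])
    g=cv2.cvtColor(im["pixels"],cv2.COLOR_BGR2GRAY).astype(float)
    for nm,z,row,c0,c1 in(("bottom",p[2]-.0137,202,252,312),("top",p[2]+.0203,265,248,316)):
        def sub(a,k):i=np.argmax(abs(np.diff(a)));return i+.5
        rows=[row-6+sub(g[row-6:row+7,c],0) for c in range(c0+6,c1-5,4)]
        r=np.median(rows);rr=int(r)+4
        L=[c0-6+sub(g[q,c0-6:c0+7],0) for q in range(rr,rr+5)];Rr=[c1-6+sub(g[q,c1-6:c1+7],0) for q in range(rr,rr+5)]
        X=plane(im,[[np.median(L),r],[np.median(Rr),r],[282,r]],z)[:,:2]
        q=(X-np.array(oo))@A*1e3;print(nm,"px",r,np.median(L),np.median(Rr),"press mm L,R,mid",q.round(2).tolist(),"width",abs(q[0,1]-q[1,1]).round(2))
if __name__=="__main__":
    from pos import rel
    o=show();rel(o,(.6383,-.1998));im=grab("wrist");pickle.dump(im,open("w6.pkl","wb"));blk(im,np.array(o["eef_pos"]))
    from tilt import tilt
    tilt(im,np.array(o["eef_pos"]),np.array(o["tool_rot"]))
E
python3 blk.py
```

```text
t 7.6 p [ 0.6072 -0.2003  0.0776] F [-0.1  1.  -1.8] gap 24.4
[[-0.862, -0.068, 0.502], [-0.061, 0.998, 0.03], [-0.502, -0.005, -0.865]] q [-0.44  0.24 -0.58  0.28  0.24 -0.45]
tcp in press mm [-31.1   1.5] z 77.6 tool yaw 3.88 lean 30.17
to nest, units [-0.082 -0.042]
bottom px 201.5 250.5 311.5 press mm L,R,mid [[-58.43, -12.69], [-58.67, 14.31], [-58.55, 1.26]] width 27.0
top px 265.5 248.5 314.5 press mm L,R,mid [[-58.58, -10.99], [-58.88, 13.49], [-58.76, 1.45]] width 24.48
n 3625 pitch(up along +x) deg -0.17094635837606792 roll(up along +y) -0.16552883081887515 top at tcp 0.020167771524239056 res 0.0003132844739515245
```

Call:
move_arm([
  [-0.08, -0.035, 0, 0, 0, 0, 10],
  [0, 0, -0.05, 0, 0, 0, 10],
  [0, 0, -0.05, 0, 0, 0, 10],
  [0, 0, -0.05, 0, 0, 0, 10],
  [0, 0, -0.05, 0, 0, 0, 10],
  [0, 0, -0.03, 0, 0, 0, 10],
  [0, 0, 0, 0, 0, 0, 10],
  [0, 0, 0, 0, 0, 0, 10],
])

```text
t: 8.45
eef_pos: [0.6019, -0.2021, 0.0681]
tool_rot: [[-0.863, -0.067, 0.501], [-0.06, 0.998, 0.029], [-0.502, -0.005, -0.865]]
wrist_force: [-0.3, -0.3, -2.0]
finger_gap: 0.283
```

```bash
python3 blk.py; python3 -c "
from h import *
import nest
nest.nest(pickle.load(open('w6.pkl','rb')),3.7,(.6383,-.1998),.0503)"
```

```text
t 8.45 p [ 0.6019 -0.2021  0.0681] F [-0.3 -0.3 -2. ] gap 24.2
[[-0.863, -0.067, 0.501], [-0.06, 0.998, 0.029], [-0.502, -0.005, -0.865]] q [-0.44  0.24 -0.6   0.26  0.24 -0.45]
tcp in press mm [-36.4   0. ] z 68.1 tool yaw 3.82 lean 30.12
to nest, units [0.048 0.002]
bottom px 196.5 250.5 314.5 press mm L,R,mid [[-66.83, -13.89], [-67.04, 14.02], [-66.93, -0.14]] width 27.91
top px 265.5 248.5 314.5 press mm L,R,mid [[-63.88, -12.4], [-64.14, 12.09], [-64.04, 0.04]] width 24.49
n 3628 pitch(up along +x) deg -0.23651260749301836 roll(up along +y) -0.23556584206658382 top at tcp 0.0201582710991135 res 0.000317324881902725
x back outer [(-6.0, 0), (-5.8, 2), (-5.2, 0), (-4.0, 0)]
x pocket back [(-6.0, 0), (-6.0, 0), (3.5, 3), (-3.4, 5)]
x pocket shoulder+ [(6.0, 0), (-5.6, 18), (0.9, 55)]
x shoulder- [(-0.2, 1), (-5.8, 9), (0.6, 43)]
x front outer [(0.2, 39), (0.2, 40), (-0.2, 35), (0.3, 37)]
x pocket front [(-0.0, 52), (0.2, 51), (0.2, 52)]
y outer + [(0.3, 78), (0.1, 72), (-0.0, 69), (-0.0, 61), (-1.9, 10)]
y outer - [(0.1, 75), (-0.0, 67), (-0.3, 68), (-0.2, 60), (0.5, 10)]
y stem + [(0.1, 84), (0.3, 22), (1.5, 18), (5.9, 1)]
y stem - [(0.1, 30), (-1.2, 24), (-2.4, 18), (-5.4, 3)]
y bar + [(2.0, 91), (4.8, 76), (-6.0, 0), (0.9, 0)]
y bar - [(-2.8, 78), (-5.7, 81), (-4.4, 0), (5.7, 1)]
```

Call:
move_arm([
  [0.045, 0.003, 0, 0, 0, 0, 10],
  [0, 0, 0, 0, 0, 0, 10],
  [0, 0, 0, 0, 0, 0, 10],
  [0, 0, 0, 0, 0, 0, 10],
  [0, 0, 0, 0, 0, 0, 10],
  [0, 0, 0, 0, 0, 0, 10],
  [0, 0, 0, 0, 0, 0, 10],
  [0, 0, 0, 0, 0, 0, 10],
])

```text
t: 9.3
eef_pos: [0.6036, -0.202, 0.0681]
tool_rot: [[-0.863, -0.067, 0.501], [-0.06, 0.998, 0.029], [-0.502, -0.005, -0.865]]
wrist_force: [0.2, -0.6, -1.3]
finger_gap: 0.29
```

```bash
python3 blk.py
```

```text
t 9.3 p [ 0.6036 -0.202   0.0681] F [ 0.2 -0.6 -1.3] gap 24.8
[[-0.863, -0.067, 0.501], [-0.06, 0.998, 0.029], [-0.502, -0.005, -0.865]] q [-0.44  0.25 -0.6   0.26  0.24 -0.45]
tcp in press mm [-34.7   0.1] z 68.1 tool yaw 3.82 lean 30.11
to nest, units [ 0.006 -0.001]
bottom px 201.5 251.5 313.5 press mm L,R,mid [[-62.05, -13.62], [-62.26, 13.83], [-62.15, -0.11]] width 27.45
top px 265.5 248.5 314.5 press mm L,R,mid [[-62.16, -12.38], [-62.42, 12.11], [-62.32, 0.07]] width 24.49
n 3628 pitch(up along +x) deg -0.2323842280618861 roll(up along +y) -0.08868267785132493 top at tcp 0.020160064396459506 res 0.0003107848996417192
```

Stem end is at -62.2 mm (target -62) and laterally it's within 0.1 mm. I'll lower it while watching the force: 54.4 mm now, with the floor at about 43.5.

Call:
move_arm([
  [0.005, 0, -0.04, 0, 0, 0, 10],
  [0, 0, -0.04, 0, 0, 0, 10],
  [0, 0, -0.04, 0, 0, 0, 10],
  [0, 0, -0.04, 0, 0, 0, 10],
  [0, 0, -0.03, 0, 0, 0, 10],
  [0, 0, -0.03, 0, 0, 0, 10],
  [0, 0, 0, 0, 0, 0, 10],
  [0, 0, 0, 0, 0, 0, 10],
])

```text
t: 10.15
eef_pos: [0.6039, -0.202, 0.0593]
tool_rot: [[-0.863, -0.067, 0.501], [-0.06, 0.998, 0.029], [-0.502, -0.005, -0.865]]
wrist_force: [-0.7, 0.2, -2.3]
finger_gap: 0.286
```

```bash
python3 blk.py
```

```text
t 10.15 p [ 0.6039 -0.202   0.0593] F [-0.7  0.2 -2.3] gap 24.4
[[-0.863, -0.067, 0.501], [-0.06, 0.998, 0.029], [-0.502, -0.005, -0.865]] q [-0.44  0.26 -0.61  0.23  0.24 -0.45]
tcp in press mm [-34.5   0. ] z 59.3 tool yaw 3.82 lean 30.11
to nest, units [-0.001 -0.001]
bottom px 206.5 249.5 315.5 press mm L,R,mid [[-58.64, -14.75], [-58.88, 14.92], [-58.76, -0.13]] width 29.67
top px 265.5 248.5 314.5 press mm L,R,mid [[-61.92, -12.4], [-62.18, 12.08], [-62.08, 0.04]] width 24.49
n 3625 pitch(up along +x) deg -0.2366203940172198 roll(up along +y) -0.1231395659239644 top at tcp 0.020166369303661908 res 0.00031212219278626744
```

The underside is 5 mm below the rim with no contact force, so it has entered the pocket. I'll go the last couple of mm.

Call:
move_arm([
  [0, 0, -0.015, 0, 0, 0, 10],
  [0, 0, -0.015, 0, 0, 0, 10],
  [0, 0, -0.01, 0, 0, 0, 10],
  [0, 0, 0, 0, 0, 0, 10],
  [0, 0, 0, 0, 0, 0, 10],
  [0, 0, 0, 0, 0, 0, 10],
  [0, 0, 0, 0, 0, 0, 10],
  [0, 0, 0, 0, 0, 0, 10],
])

```text
t: 11.0
eef_pos: [0.6039, -0.202, 0.0577]
tool_rot: [[-0.863, -0.067, 0.501], [-0.06, 0.998, 0.029], [-0.502, -0.005, -0.865]]
wrist_force: [-0.4, 0.3, -1.8]
finger_gap: 0.286
```

Call:
move_arm([
  [0, 0, -0.015, 0, 0, 0, 10],
  [0, 0, -0.01, 0, 0, 0, 10],
  [0, 0, -0.01, 0, 0, 0, 10],
  [0, 0, 0, 0, 0, 0, 10],
  [0, 0, 0, 0, 0, 0, 10],
  [0, 0, 0, 0, 0, 0, 10],
  [0, 0, 0, 0, 0, 0, 10],
  [0, 0, 0, 0, 0, 0, 10],
])

```text
t: 11.8
eef_pos: [0.6045, -0.2021, 0.0572]
tool_rot: [[-0.862, -0.067, 0.502], [-0.06, 0.998, 0.029], [-0.503, -0.005, -0.864]]
wrist_force: [-4.2, 0.9, 8.5]
finger_gap: 0.285
```

Contact at 8.5 N with the underside at 43.5 mm, so the block is on the pad. I'll release and retreat along the tool axis.

Call:
move_arm([
  [0, 0, 0.02, 0, 0, 0, 28],
  [0, 0, 0, 0, 0, 0, 32],
  [0, 0, 0, 0, 0, 0, 38],
  [0, 0, 0, 0, 0, 0, 44],
  [0, 0, 0, 0, 0, 0, 44],
  [0, 0, 0, 0, 0, 0, 44],
  [0, 0, 0, 0, 0, 0, 44],
  [0, 0, 0, 0, 0, 0, 44],
])

```text
t: 12.6
eef_pos: [0.6039, -0.202, 0.0571]
tool_rot: [[-0.863, -0.067, 0.501], [-0.06, 0.998, 0.029], [-0.502, -0.005, -0.865]]
wrist_force: [-0.3, 0.2, 0.2]
finger_gap: 0.514
```

Call:
move_arm([
  [-0.1, -0.006, 0.17, 0, 0, 0, 44],
  [-0.15, -0.01, 0.26, 0, 0, 0, 44],
  [-0.2, -0.012, 0.34, 0, 0, 0, 44],
  [-0.25, -0.015, 0.4, 0, 0, 0, 44],
  [-0.4, -0.02, 0.3, 0, 0, 0, 44],
  [-0.5, -0.03, 0.2, 0, 0, 0, 44],
  [-0.2, 0, 0.1, 0, 0, 0, 44],
  [0, 0, 0, 0, 0, 0, 44],
])

```text
t: 13.4
eef_pos: [0.5315, -0.2061, 0.1292]
tool_rot: [[-0.862, -0.066, 0.502], [-0.06, 0.998, 0.028], [-0.503, -0.006, -0.864]]
wrist_force: [0.7, -0.9, 0.6]
finger_gap: 0.515
```

Run:
```python
from h import *
from pos import rel
o=show();rel(o,(.6383,-.1998));im=grab("wrist");pickle.dump(im,open("w7.pkl","wb"));C=cloud(im)
y=np.radians(3.7);A=np.array([[np.cos(y),-np.sin(y)],[np.sin(y),np.cos(y)]])
Q=(C[...,:2]-[.6383,-.1998])@A*1e3
for nm,b in(("stem",(-58,-22,-9,9)),("bar+",(-12,5,17,27)),("bar-",(-12,5,-27,-17)),("rim+",(-70,-30,20,40)),("rim-",(-70,-30,-40,-20))):
    m=(Q[...,0]>b[0])&(Q[...,0]<b[1])&(Q[...,1]>b[2])&(Q[...,1]<b[3])&(C[...,2]>.03)&(C[...,2]<.1)
    if m.sum()>5: print(nm,m.sum(),(np.percentile(C[m][:,2],[10,50,90])*1e3).round(1))
sc=grab("scene");C=cloud(sc)
pickle.dump(sc,open("s7.pkl","wb"))
a=cv2.resize(im["pixels"],(400,300));u,v=338*560//784,300*560//784
b=cv2.resize(sc["pixels"][125:295,160:273],(400,600),interpolation=cv2.INTER_CUBIC)
cv2.imwrite("pics/i.png",np.hstack([cv2.resize(im["pixels"][100:310,200:340],(400,600),interpolation=cv2.INTER_CUBIC),b]))
```

```text
t 13.4 p [ 0.5315 -0.2061  0.1292] F [ 0.7 -0.9  0.6] gap 44.0
[[-0.862, -0.066, 0.502], [-0.06, 0.998, 0.028], [-0.503, -0.006, -0.864]] q [-0.52  0.05 -0.64  0.42  0.28 -0.53]
tcp in press mm [-106.9    0.6] z 129.2 tool yaw 3.77 lean 30.19
to nest, units [1.808 0.101]
stem 724 [76.8 77.3 77.8]
bar+ 137 [77.  77.4 77.8]
bar- 134 [76.9 77.5 77.9]
rim+ 919 [49.8 50.4 50.9]
rim- 916 [49.8 50.4 51. ]
```

View pics/i.png

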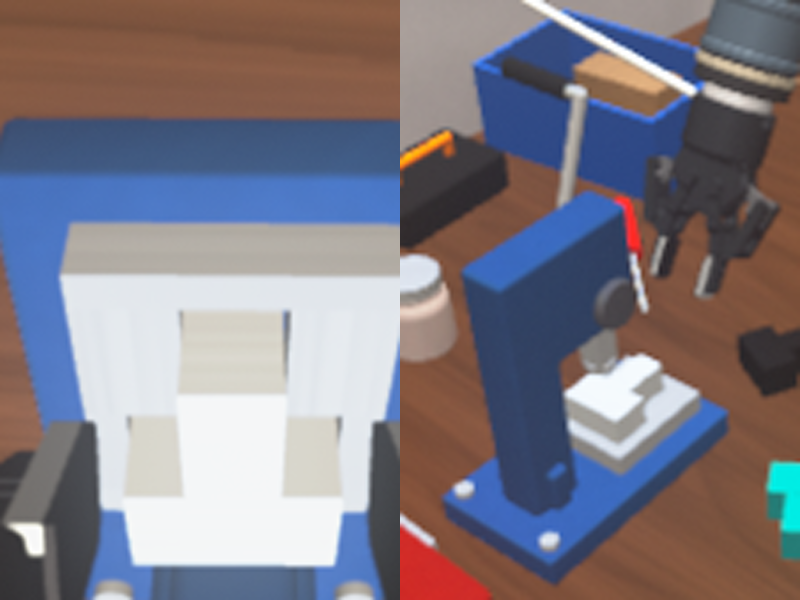

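The picture shows the tee lying flat in the pocket, stem to the front. Its top is at 77.4 mm all over, 27 mm above the rim, and the lever is still at rest. Next I'll raise the hand in front of the handle, leaned 45° with the jaws across the handle.

Call:
move_arm([
  [-0.1, -0.1, 0.3, 0.024, -0.37, 0, 44],
  [-0.1, -0.1, 0.3, 0.024, -0.37, 0, 44],
  [-0.08, -0.1, 0.3, 0.024, -0.37, 0, 44],
  [0, -0.1, 0.3, 0.024, -0.37, 0, 44],
  [0, -0.1, 0.3, 0.024, -0.37, 0, 44],
  [0, -0.1, 0.3, 0.024, -0.37, 0, 44],
  [0, -0.1, 0.3, 0.024, -0.37, 0, 44],
  [0, -0.1, 0.3, 0.024, -0.37, 0, 44],
])

```text
t: 14.3
eef_pos: [0.5207, -0.2381, 0.225]
tool_rot: [[-0.704, -0.065, 0.707], [-0.05, 0.998, 0.042], [-0.708, -0.005, -0.706]]
wrist_force: [-0.0, -0.1, 0.9]
finger_gap: 0.516
```

Call:
move_arm([
  [0, -0.1, 0.28, 0.98, 0.063, -0.98, 44],
  [0, -0.1, 0.28, 0.98, 0.063, -0.98, 44],
  [0, -0.1, 0.28, 0.98, 0.063, -0.98, 44],
  [0, -0.1, 0.28, 0.98, 0.063, -0.98, 44],
  [0, -0.1, 0.28, 0.98, 0.063, -0.98, 44],
  [0, -0.1, 0.28, 0.98, 0.063, -0.98, 44],
  [0, -0.1, 0.28, 0.98, 0.063, -0.98, 44],
  [0, -0.1, 0.28, 0.98, 0.063, -0.98, 44],
])

```text
t: 15.1
eef_pos: [0.5206, -0.27, 0.3144]
tool_rot: [[-0.453, 0.546, 0.705], [0.797, 0.602, 0.045], [-0.4, 0.582, -0.708]]
wrist_force: [-0.2, 0.3, -0.6]
finger_gap: 0.511
```

Call:
move_arm([
  [0, -0.1, 0.28, 0.98, 0.063, -0.98, 44],
  [0, -0.1, 0.28, 0.98, 0.063, -0.98, 44],
  [0, -0.1, 0.28, 0.98, 0.063, -0.98, 44],
  [0, -0.1, 0.28, 0.98, 0.063, -0.98, 44],
  [0, -0.1, 0.28, 0.98, 0.063, -0.98, 44],
  [0, -0.1, 0.28, 0, 0, 0, 44],
  [0, -0.1, 0.28, 0, 0, 0, 44],
  [0, -0.1, 0.28, 0, 0, 0, 44],
])

```text
t: 15.9
eef_pos: [0.5206, -0.302, 0.404]
tool_rot: [[-0.066, 0.706, 0.705], [0.998, 0.047, 0.047], [0.0, 0.707, -0.707]]
wrist_force: [-0.5, 0.4, 0.8]
finger_gap: 0.512
```

```bash
cat > lev.py <<'E'
from h import *
OO=np.array([.6383,-.1998]);yw=np.radians(3.7);A=np.array([[np.cos(yw),-np.sin(yw)],[np.sin(yw),np.cos(yw)]])
def P(o):
    p=np.array(o["eef_pos"]);R=np.array(o["tool_rot"]);g=p-.019*R[:,2]
    f=lambda v:np.r_[(v[:2]-OO)@A*1e3,v[2]*1e3].round(1)
    Rp=np.block([[A.T,np.zeros((2,1))],[np.zeros((1,2)),np.ones((1,1))]])@R
    F=np.r_[A.T@np.array(o["wrist_force"])[:2],o["wrist_force"][2]]
    G=f(g);ph=np.degrees(np.arctan2(G[2]-190,-G[0]))
    print("t",round(o["t"],2),"grasp pt press",G,"r",np.hypot(G[0],G[2]-190).round(1),"lever ang from rest rad",np.radians(70-ph).round(3),"F press",F.round(1),"gap",round(o["finger_gap"]*85.4,1))
    return G,Rp
if __name__=="__main__":
    o=env.get_obs();G,Rp=P(o);print(Rp.round(3).tolist(),"q",np.round(o["joint_pos"],2))
E
python3 - <<'E'
from lev import *
o=env.get_obs();G,Rp=P(o);print(Rp.round(3).tolist(),"q",np.round(o["joint_pos"],2))
im=grab("wrist");pickle.dump(im,open("w8.pkl","wb"))
for n in("wrist","scene"):
    I=im if n=="wrist" else grab(n);C=cloud(I);hsv=cv2.cvtColor(I["pixels"],cv2.COLOR_BGR2HSV)
    Q=np.dstack([(C[...,:2]-OO)@A*1e3,C[...,2]*1e3])
    m=(hsv[...,2]<80)&(abs(Q[...,0]+53)<25)&(abs(Q[...,1]+89)<50)&(abs(Q[...,2]-336)<25)
    q=Q[m];print(n,m.sum(),q.mean(0).round(1) if len(q) else "",np.percentile(q,[3,97],axis=0).round(1).tolist() if len(q) else "")
cv2.imwrite("pics/j.png",im["pixels"])
E
```

```text
t 15.9 grasp pt press [-137.5  -94.5  417.5] r 265.8 lever ang from rest rad 0.195 F press [-0.5  0.4  0.8] gap 43.8
[[-0.002, 0.707, 0.707], [1.0, 0.001, 0.002], [0.0, 0.707, -0.707]] q [-0.82 -0.08 -0.2   0.88  0.58  0.86]
wrist 2058 [-58.3 -87.2 341.2] [[-62.5, -120.8, 332.8], [-50.5, -56.0, 345.4]]
scene 94 [-48.  -86.1 339.6] [[-53.0, -118.5, 330.7], [-44.4, -53.9, 345.6]]
```

View pics/j.png

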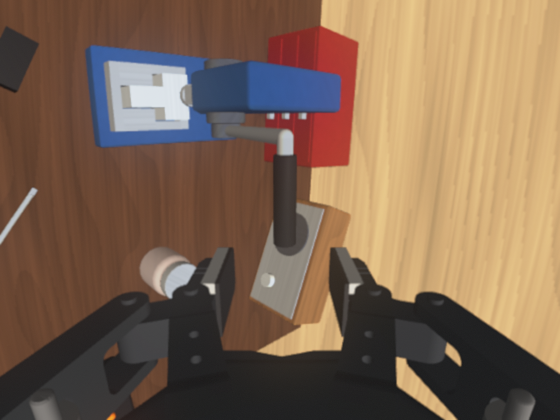

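The wrist view shows the black handle at (285,150–245), between the jaw lines, and the tee in the nest at upper left. Corrected for its radius, the handle's centre is at (-53,336), which agrees with the text. I'll reach on and grip.

Call:
move_arm([
  [0.26, 0.015, -0.25, 0, 0, 0, 44],
  [0.3, 0.018, -0.29, 0, 0, 0, 44],
  [0.35, 0.02, -0.34, 0, 0, 0, 44],
  [0.35, 0.02, -0.34, 0, 0, 0, 44],
  [0.35, 0.02, -0.34, 0, 0, 0, 44],
  [0.3, 0.018, -0.29, 0, 0, 0, 44],
  [0.2, 0.013, -0.19, 0, 0, 0, 44],
  [0, 0, 0, 0, 0, 0, 44],
], newtons=60)

```text
t: 16.8
eef_pos: [0.6051, -0.2961, 0.3198]
tool_rot: [[-0.067, 0.708, 0.703], [0.998, 0.046, 0.049], [0.002, 0.705, -0.709]]
wrist_force: [-0.6, 0.3, 0.8]
finger_gap: 0.522
```

```bash
python3 lev.py
```

```text
t 16.8 grasp pt press [-52.7 -94.1 333.3] r 152.7 lever ang from rest rad 0.003 F press [-0.6  0.3  0.8] gap 44.6
[[-0.003, 0.709, 0.705], [1.0, 0.0, 0.003], [0.002, 0.705, -0.709]] q [-0.68  0.04 -0.31  0.59  0.5   0.99]
```

Call:
move_arm([
  [0, 0, 0, 0, 0, 0, 34],
  [0, 0, 0, 0, 0, 0, 26],
  [0, 0, 0, 0, 0, 0, 20],
  [0, 0, 0, 0, 0, 0, 14],
  [0, 0, 0, 0, 0, 0, 10],
  [0, 0, 0, 0, 0, 0, 10],
  [0, 0, 0, 0, 0, 0, 10],
  [0, 0, 0, 0, 0, 0, 10],
])

```text
t: 17.6
eef_pos: [0.6051, -0.2971, 0.3225]
tool_rot: [[-0.066, 0.706, 0.705], [0.998, 0.047, 0.046], [-0.0, 0.707, -0.708]]
wrist_force: [-5.8, 0.2, 6.8]
finger_gap: 0.189
```

```bash
python3 lev.py
cat > arc.py <<'E'
# shift rows (units) along the lever arc from angle a0 to a1 (rad from rest), in 8 equal parts
from lev import *
import sys
a0,a1=map(float,sys.argv[1:3]);h=lambda a:np.array([-155*np.cos(np.radians(70)-a),155*np.sin(np.radians(70)-a)])
a=np.linspace(a0,a1,9);H=np.array([h(x) for x in a]);D=np.diff(H,axis=0)/40
print(np.c_[D[:,:1]*A[0,0],D[:,:1]*A[1,0],D[:,1]].round(3).tolist(),"end grasp x,z",h(a1)+[0,190])
E
python3 arc.py 0 .4; python3 arc.py .4 .8;python3 arc.py .8 1.0
```

```text
t 17.6 grasp pt press [-52.9 -94.9 336. ] r 155.3 lever ang from rest rad -0.001 F press [-5.7  0.6  6.8] gap 16.2
[[-0.002, 0.708, 0.707], [1.0, 0.001, 0.001], [-0.0, 0.707, -0.708]] q [-0.68  0.04 -0.31  0.59  0.5   0.99]
[[-0.18, -0.012, -0.071], [-0.176, -0.011, -0.08], [-0.172, -0.011, -0.088], [-0.167, -0.011, -0.097], [-0.162, -0.01, -0.105], [-0.157, -0.01, -0.113], [-0.151, -0.01, -0.121], [-0.145, -0.009, -0.128]] end grasp x,z [-105.54801816  303.51042183]
[[-0.138, -0.009, -0.135], [-0.131, -0.008, -0.142], [-0.124, -0.008, -0.149], [-0.116, -0.008, -0.155], [-0.109, -0.007, -0.16], [-0.101, -0.006, -0.165], [-0.092, -0.006, -0.17], [-0.084, -0.005, -0.175]] end grasp x,z [-141.41920282  253.44768769]
[[-0.038, -0.002, -0.089], [-0.036, -0.002, -0.09], [-0.034, -0.002, -0.091], [-0.032, -0.002, -0.092], [-0.029, -0.002, -0.092], [-0.027, -0.002, -0.093], [-0.025, -0.002, -0.094], [-0.022, -0.001, -0.094]] end grasp x,z [-151.2053438   224.08729976]
```

The grip is right on the handle: the measured point is (-52.9,336.0), radius 155.3. Pulling along the arc.

Call:
move_arm([
  [-0.18, -0.012, -0.07, 0, 0, 0, 8],
  [-0.175, -0.011, -0.08, 0, 0, 0, 8],
  [-0.17, -0.011, -0.09, 0, 0, 0, 8],
  [-0.165, -0.011, -0.095, 0, 0, 0, 8],
  [-0.16, -0.01, -0.105, 0, 0, 0, 8],
  [-0.155, -0.01, -0.115, 0, 0, 0, 8],
  [-0.15, -0.01, -0.12, 0, 0, 0, 8],
  [-0.145, -0.009, -0.13, 0, 0, 0, 8],
])

```text
t: 18.4
eef_pos: [0.5538, -0.3005, 0.2922]
tool_rot: [[-0.068, 0.703, 0.708], [0.998, 0.049, 0.046], [-0.002, 0.709, -0.705]]
wrist_force: [9.9, -0.2, -1.3]
finger_gap: 0.187
```

```bash
python3 lev.py
```

```text
t 18.4 grasp pt press [-104.3  -95.1  305.6] r 155.7 lever ang from rest rad 0.385 F press [ 9.8 -0.8 -1.3] gap 16.0
[[-0.003, 0.705, 0.709], [1.0, 0.004, 0.001], [-0.002, 0.709, -0.705]] q [-0.76 -0.02 -0.44  0.55  0.55  0.91]
```

Call:
move_arm([
  [-0.14, -0.009, -0.135, 0, 0, 0, 8],
  [-0.13, -0.008, -0.14, 0, 0, 0, 8],
  [-0.125, -0.008, -0.15, 0, 0, 0, 8],
  [-0.115, -0.008, -0.155, 0, 0, 0, 8],
  [-0.11, -0.007, -0.16, 0, 0, 0, 8],
  [-0.1, -0.006, -0.165, 0, 0, 0, 8],
  [-0.09, -0.006, -0.17, 0, 0, 0, 8],
  [-0.085, -0.005, -0.175, 0, 0, 0, 8],
])

```text
t: 19.2
eef_pos: [0.5179, -0.3028, 0.2412]
tool_rot: [[-0.067, 0.704, 0.707], [0.998, 0.049, 0.047], [-0.002, 0.708, -0.706]]
wrist_force: [-6.8, 3.2, 14.8]
finger_gap: 0.185
```

Call:
move_arm([
  [-0.038, -0.002, -0.09, 0, 0, 0, 8],
  [-0.036, -0.002, -0.09, 0, 0, 0, 8],
  [-0.034, -0.002, -0.09, 0, 0, 0, 8],
  [-0.032, -0.002, -0.09, 0, 0, 0, 8],
  [-0.03, -0.002, -0.09, 0, 0, 0, 8],
  [-0.027, -0.002, -0.09, 0, 0, 0, 8],
  [-0.025, -0.002, -0.095, 0, 0, 0, 8],
  [-0.022, -0.001, -0.095, 0, 0, 0, 8],
])

```text
t: 20.0
eef_pos: [0.5096, -0.3034, 0.2137]
tool_rot: [[-0.069, 0.702, 0.709], [0.998, 0.051, 0.047], [-0.003, 0.711, -0.703]]
wrist_force: [12.2, 5.2, 14.9]
finger_gap: 0.191
```

```bash
python3 lev.py; python3 arc.py 1.0 1.1
```

```text
t 20.0 grasp pt press [-148.6  -95.1  227.1] r 153.2 lever ang from rest rad 0.977 F press [12.5  4.4 14.9] gap 16.3
[[-0.005, 0.703, 0.711], [1.0, 0.005, 0.001], [-0.003, 0.711, -0.703]] q [-0.84 -0.01 -0.63  0.39  0.59  0.84]
[[-0.01, -0.001, -0.047], [-0.01, -0.001, -0.047], [-0.009, -0.001, -0.048], [-0.009, -0.001, -0.048], [-0.008, -0.001, -0.048], [-0.007, -0.0, -0.048], [-0.007, -0.0, -0.048], [-0.006, -0.0, -0.048]] end grasp x,z [-153.8529985   208.82165916]
```

The ram is on the block (0.98 rad, rising force). Continuing to the stop.

Call:
move_arm([
  [-0.01, -0.001, -0.045, 0, 0, 0, 8],
  [-0.01, -0.001, -0.045, 0, 0, 0, 8],
  [-0.01, -0.001, -0.045, 0, 0, 0, 8],
  [-0.01, -0.001, -0.045, 0, 0, 0, 8],
  [-0.01, 0, -0.045, 0, 0, 0, 8],
  [-0.01, 0, -0.045, 0, 0, 0, 8],
  [0, 0, 0, 0, 0, 0, 8],
  [0, 0, 0, 0, 0, 0, 8],
])

```text
t: 20.8
eef_pos: [0.507, -0.3037, 0.2028]
tool_rot: [[-0.069, 0.702, 0.709], [0.998, 0.05, 0.047], [-0.003, 0.71, -0.704]]
wrist_force: [7.1, 5.0, 17.2]
finger_gap: 0.183
```

```bash
python3 lev.py
```

```text
t 20.8 grasp pt press [-151.2  -95.2  216.2] r 153.5 lever ang from rest rad 1.05 F press [ 7.4  4.6 17.2] gap 15.6
[[-0.004, 0.704, 0.71], [1.0, 0.005, 0.001], [-0.003, 0.71, -0.704]] q [-0.84 -0.   -0.65  0.36  0.6   0.83]
```

Call:
move_arm([
  [0, 0, -0.04, 0, 0, 0, 8],
  [0, 0, -0.04, 0, 0, 0, 8],
  [0, 0, -0.04, 0, 0, 0, 8],
  [0, 0, -0.03, 0, 0, 0, 8],
  [0, 0, 0, 0, 0, 0, 8],
  [0, 0, 0, 0, 0, 0, 8],
  [0, 0, 0, 0, 0, 0, 8],
  [0, 0, 0, 0, 0, 0, 8],
])

```text
t: 21.6
eef_pos: [0.5068, -0.304, 0.1977]
tool_rot: [[-0.068, 0.702, 0.709], [0.998, 0.05, 0.046], [-0.003, 0.711, -0.703]]
wrist_force: [-12.3, 7.8, 34.3]
finger_gap: 0.186
```

```bash
python3 lev.py
```

```text
t 21.6 grasp pt press [-151.4  -95.5  211.1] r 152.9 lever ang from rest rad 1.083 F press [-11.8   8.6  34.3] gap 15.9
[[-0.004, 0.703, 0.711], [1.0, 0.005, 0.0], [-0.003, 0.711, -0.703]] q [-0.84  0.01 -0.66  0.35  0.6   0.83]
```

Call:
move_arm([
  [0, 0, -0.03, 0, 0, 0, 8],
  [0, 0, -0.03, 0, 0, 0, 8],
  [0, 0, 0, 0, 0, 0, 8],
  [0, 0, 0, 0, 0, 0, 8],
  [0, 0, 0, 0, 0, 0, 8],
  [0, 0, 0, 0, 0, 0, 8],
  [0, 0, 0, 0, 0, 0, 8],
  [0, 0, 0, 0, 0, 0, 8],
])

```text
t: 22.4
eef_pos: [0.5068, -0.3041, 0.1961]
tool_rot: [[-0.068, 0.701, 0.71], [0.998, 0.05, 0.046], [-0.004, 0.712, -0.703]]
wrist_force: [-29.0, 11.2, 48.7]
finger_gap: 0.19
```

Run:
```python
from lev import *
P(env.get_obs())
def Q(I):
    C=cloud(I);return np.dstack([(C[...,:2]-OO)@A*1e3,C[...,2]*1e3])
for n in("scene","top","wrist"):
    q=Q(grab(n))
    for nm,b in(("stem",(-58,-34,-9,9)),("bar+",(-12,12,18,27)),("rim+",(-70,-30,20,40))):
        m=(q[...,0]>b[0])&(q[...,0]<b[1])&(q[...,1]>b[2])&(q[...,1]<b[3])&(q[...,2]>30)&(q[...,2]<100)
        if m.sum()>5:print(n,nm,m.sum(),np.percentile(q[m][:,2],[10,50,90]).round(1))
```

```text
t 22.4 grasp pt press [-151.5  -95.6  209.4] r 152.7 lever ang from rest rad 1.094 F press [-28.2  13.1  48.7] gap 16.2
scene stem 28 [68.  70.3 72.6]
scene bar+ 17 [67.6 69.7 71.5]
scene rim+ 56 [48.3 50.5 52.6]
top stem 49 [67.1 69.5 74. ]
top bar+ 24 [65.6 68.8 71.9]
top rim+ 90 [47.3 49.3 52.2]
wrist stem 462 [69.2 69.9 70.6]
wrist bar+ 177 [69.3 70.  70.6]
wrist rim+ 889 [49.6 50.4 51.2]
```

The lever is at a hard stop: force rose from 17 to 34 to 49 N over the last few mm. The block's top is now 19.6 mm above the rim, so it is about 14.4 mm deep and fully home. I'll ease back along the same path.

Call:
move_arm([
  [0, 0, 0.06, 0, 0, 0, 8],
  [0, 0, 0.07, 0, 0, 0, 8],
  [0, 0, 0.08, 0, 0, 0, 8],
  [0.01, 0, 0.06, 0, 0, 0, 8],
  [0.01, 0.001, 0.06, 0, 0, 0, 8],
  [0.01, 0.001, 0.06, 0, 0, 0, 8],
  [0.015, 0.001, 0.05, 0, 0, 0, 8],
  [0.015, 0.001, 0.04, 0, 0, 0, 8],
])

```text
t: 23.35
eef_pos: [0.5087, -0.3034, 0.2119]
tool_rot: [[-0.068, 0.704, 0.707], [0.998, 0.049, 0.047], [-0.002, 0.708, -0.706]]
wrist_force: [16.5, -2.1, -0.1]
finger_gap: 0.186
```

Call:
move_arm([
  [0.022, 0.001, 0.095, 0, 0, 0, 8],
  [0.025, 0.002, 0.095, 0, 0, 0, 8],
  [0.027, 0.002, 0.09, 0, 0, 0, 8],
  [0.03, 0.002, 0.09, 0, 0, 0, 8],
  [0.032, 0.002, 0.09, 0, 0, 0, 8],
  [0.034, 0.002, 0.09, 0, 0, 0, 8],
  [0.036, 0.002, 0.09, 0, 0, 0, 8],
  [0.038, 0.002, 0.09, 0, 0, 0, 8],
])

```text
t: 24.15
eef_pos: [0.5169, -0.3031, 0.2397]
tool_rot: [[-0.065, 0.707, 0.704], [0.998, 0.047, 0.046], [-0.001, 0.706, -0.709]]
wrist_force: [-1.4, -4.6, 3.6]
finger_gap: 0.187
```

```bash
python3 lev.py
```

```text
t 24.15 grasp pt press [-141.2  -95.3  253.2] r 154.7 lever ang from rest rad 0.801 F press [-1.7 -4.5  3.6] gap 16.0
[[-0.001, 0.709, 0.706], [1.0, 0.001, -0.0], [-0.001, 0.706, -0.709]] q [-0.82 -0.02 -0.57  0.46  0.58  0.85]
```

Call:
move_arm([
  [0.085, 0.005, 0.175, 0, 0, 0, 8],
  [0.09, 0.006, 0.17, 0, 0, 0, 8],
  [0.1, 0.006, 0.165, 0, 0, 0, 8],
  [0.11, 0.007, 0.16, 0, 0, 0, 8],
  [0.115, 0.008, 0.155, 0, 0, 0, 8],
  [0.125, 0.008, 0.15, 0, 0, 0, 8],
  [0.13, 0.008, 0.14, 0, 0, 0, 8],
  [0.14, 0.009, 0.135, 0, 0, 0, 8],
])

```text
t: 24.95
eef_pos: [0.5529, -0.3, 0.2892]
tool_rot: [[-0.066, 0.707, 0.704], [0.998, 0.046, 0.047], [0.001, 0.705, -0.709]]
wrist_force: [-3.9, 0.0, 1.3]
finger_gap: 0.185
```

Call:
move_arm([
  [0.145, 0.009, 0.13, 0, 0, 0, 8],
  [0.15, 0.01, 0.12, 0, 0, 0, 8],
  [0.155, 0.01, 0.115, 0, 0, 0, 8],
  [0.16, 0.01, 0.105, 0, 0, 0, 8],
  [0.165, 0.011, 0.095, 0, 0, 0, 8],
  [0.17, 0.011, 0.09, 0, 0, 0, 8],
  [0.12, 0.008, 0.055, 0, 0, 0, 8],
  [0.05, 0.003, 0.02, 0, 0, 0, 8],
])

```text
t: 25.75
eef_pos: [0.5984, -0.2971, 0.3191]
tool_rot: [[-0.067, 0.706, 0.705], [0.998, 0.047, 0.047], [0.0, 0.706, -0.708]]
wrist_force: [-0.3, 0.1, 0.7]
finger_gap: 0.19
```

```bash
python3 lev.py
```

```text
t 25.75 grasp pt press [-59.5 -94.6 332.6] r 154.5 lever ang from rest rad 0.046 F press [-0.3  0.1  0.7] gap 16.2
[[-0.003, 0.708, 0.706], [1.0, 0.002, 0.002], [0.0, 0.706, -0.708]] q [-0.69  0.03 -0.32  0.59  0.51  0.98]
```

Slightly short of rest. I'll finish the last 7 mm gently up to the upper stop.

Call:
move_arm([
  [0.04, 0.003, 0.02, 0, 0, 0, 8],
  [0.04, 0.003, 0.02, 0, 0, 0, 8],
  [0.04, 0.003, 0.02, 0, 0, 0, 8],
  [0.03, 0.002, 0.015, 0, 0, 0, 8],
  [0.03, 0.002, 0.01, 0, 0, 0, 8],
  [0.02, 0, 0.01, 0, 0, 0, 8],
  [0, 0, 0, 0, 0, 0, 8],
  [0, 0, 0, 0, 0, 0, 8],
])

```text
t: 26.55
eef_pos: [0.6054, -0.2967, 0.3222]
tool_rot: [[-0.066, 0.707, 0.704], [0.998, 0.046, 0.047], [0.001, 0.706, -0.709]]
wrist_force: [-8.0, 1.5, 1.8]
finger_gap: 0.186
```

```bash
python3 lev.py
```

```text
t 26.55 grasp pt press [-52.5 -94.6 335.7] r 154.9 lever ang from rest rad -0.003 F press [-7.9  2.   1.8] gap 15.9
[[-0.002, 0.709, 0.706], [1.0, 0.001, 0.002], [0.001, 0.706, -0.709]] q [-0.68  0.04 -0.3   0.6   0.5   0.99]
```

At the upper stop (-0.003 rad, pressed lightly against it). Open slowly and back out along the tool.

Call:
move_arm([
  [0, 0, 0, 0, 0, 0, 17],
  [0, 0, 0, 0, 0, 0, 20],
  [0, 0, 0, 0, 0, 0, 26],
  [0, 0, 0, 0, 0, 0, 34],
  [0, 0, 0, 0, 0, 0, 42],
  [0, 0, 0, 0, 0, 0, 46],
  [0, 0, 0, 0, 0, 0, 46],
  [0, 0, 0, 0, 0, 0, 46],
])

```text
t: 27.35
eef_pos: [0.6057, -0.2967, 0.3223]
tool_rot: [[-0.067, 0.707, 0.704], [0.998, 0.047, 0.047], [0.0, 0.706, -0.708]]
wrist_force: [0.7, 0.3, 0.0]
finger_gap: 0.538
```

Call:
move_arm([
  [-0.15, -0.009, 0.15, 0, 0, 0, 46],
  [-0.3, -0.018, 0.3, 0, 0, 0, 46],
  [-0.35, -0.021, 0.35, 0, 0, 0, 46],
  [-0.35, -0.021, 0.35, 0, 0, 0, 46],
  [-0.35, -0.021, 0.35, 0, 0, 0, 46],
  [-0.35, -0.021, 0.35, 0, 0, 0, 46],
  [-0.2, -0.01, 0.2, 0, 0, 0, 46],
  [0, 0, 0, 0, 0, 0, 46],
])

```text
t: 28.15
eef_pos: [0.5232, -0.3021, 0.406]
tool_rot: [[-0.066, 0.706, 0.705], [0.998, 0.047, 0.045], [-0.001, 0.707, -0.707]]
wrist_force: [-0.3, -0.7, 0.3]
finger_gap: 0.541
```

Run:
```python
from lev import *
P(env.get_obs())
I=grab("wrist");s=grab("scene")
for n,im in(("wrist",I),("scene",s)):
    C=cloud(im);q=np.dstack([(C[...,:2]-OO)@A*1e3,C[...,2]*1e3]);hsv=cv2.cvtColor(im["pixels"],cv2.COLOR_BGR2HSV)
    m=(hsv[...,2]<80)&(abs(q[...,0]+53)<25)&(abs(q[...,1]+89)<50)&(abs(q[...,2]-336)<25);print(n,"handle",m.sum(),q[m].mean(0).round(1))
    for nm,b in(("stem",(-58,-34,-9,9)),("bar+",(-12,12,18,27)),("rim+",(-70,-30,20,40))):
        m=(q[...,0]>b[0])&(q[...,0]<b[1])&(q[...,1]>b[2])&(q[...,1]<b[3])&(q[...,2]>30)&(q[...,2]<100)
        if m.sum()>5:print(n,nm,m.sum(),np.percentile(q[m][:,2],[10,50,90]).round(1))
cv2.imwrite("pics/k.png",cv2.resize(s["pixels"],(784,588)))
```

```text
t 28.15 grasp pt press [-134.9  -94.6  419.4] r 266.1 lever ang from rest rad 0.183 F press [-0.4 -0.7  0.3] gap 46.2
wrist handle 2059 [-58.2 -87.4 341.3]
wrist stem 270 [69.2 70.3 71.4]
wrist bar+ 111 [69.1 70.  70.9]
wrist rim+ 488 [49.2 50.5 51.5]
scene handle 95 [-48.1 -85.9 339.5]
scene stem 29 [68.9 70.9 72.3]
scene bar+ 18 [68.6 70.5 72.4]
scene rim+ 53 [48.2 50.2 52.2]
```

View pics/k.png

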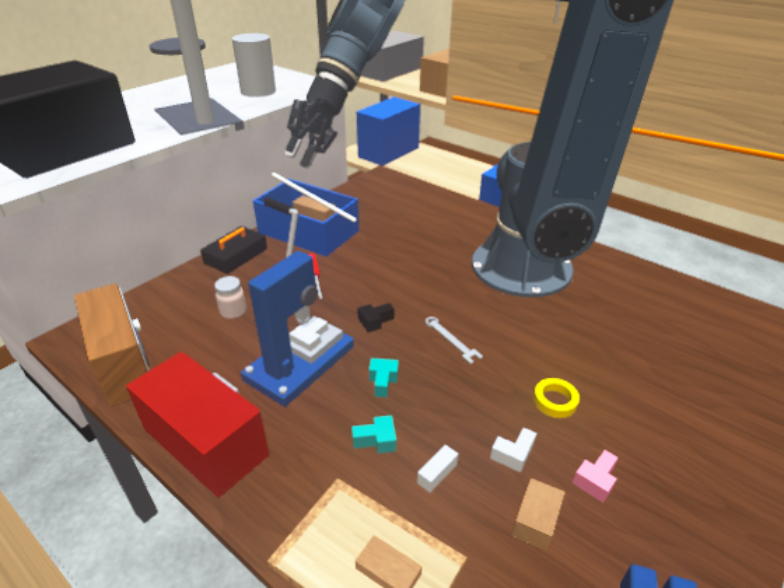

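The final view shows the tee in the nest at (315,335), the lever at rest with its handle at (280,205), the hand clear, and everything else where it was.

```bash
python3 -c "
from station import env
print(env.finish_job())"
```

```text
the job is handed in; nothing more can be done
None
```

The tee is in the nest and pressed fully home, the lever is back at its upper rest, and the job is handed in at about 28 s of the 72 s allowed.

- **Placing:** I gripped the bare-aluminium tee by its stem with the hand leaned 30°. I set it flat in the pocket and let go with its top 27 mm above the rim.
- **Pressing:** I gripped the handle and pulled the lever to its hard stop. It read 1.09 rad, with force rising from 17 to 34 to 49 N (vertical) over the last few mm.
- **Returning:** I eased the lever back in the grip to its upper stop, released it slowly and withdrew the hand.
- **Last checks:** The tee's top is about 19.5 mm above the rim, so it is about 14.4 mm deep and flat. The handle is back within 0.2 mm of its starting place. By eye, the other things in the scene picture are where they started.
- **Disagreements:** The overhead and scene cameras differed by 2–4 mm on positions, so I used the closer wrist views. The depth reads about 0.4 mm more than the stated 14 mm, within measuring noise. At the stop the wrist force was about 58 N in total, under the 120 N limit and taken through the fingers.

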